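# Set a lens tracer's size slide to its stop and start it

### The arm

A 6-joint arm with a two-finger parallel gripper is mounted at the origin on the work surface. World frame = base frame: x ahead of the robot, y to its left, z up, the work surface at z = 0. Lengths are in m, angles in rad, forces in N, time in s.
With the tool pointing down it reaches from about 0.25 to 0.8 m from the base axis. Payload 3.9 kg.
Tool frame: the origin (TCP) lies at the very end of the fingers, on their centre line; the grasp point (between the pads) lies 19 mm behind it; z points along the fingers, y is the line along which they close (so a half turn about z gives the same grasp; the last joint's range is limited). The gripper opens to 85 mm and grips with 20 to 120 N. Pads are 22 mm wide; open, the fingers measure 114 mm over their backs; the gripper's body (76 mm by 85 mm) begins 54 mm behind the grasp point. The pads swing forward as they close: fully open they stand 13 mm farther back than shut.
Start: joints at [1.112, 0.26, -0.138, 1.173, 0, 1.571], TCP at [0.233, 0.471, 0.192] pointing down, gripper open.
Joint ranges: [-2.78, 2.78], [-0.83, 1.72], [-1.28, 1.37], [-1.9, 2.12], [-1.57, 1.48], [-3.14, 3.14]. Speed limits (rad/s): [2.57, 2.57, 3.14, 3.14, 3.14, 3.14].

### API

Orientations are given as [roll, pitch, yaw] about the fixed x, y, z axes, in that order (R = Rz(yaw) Ry(pitch) Rx(roll)).
In Python, from plant import read_state, vision, workorder gives the robot as it stands.
- The arm moves only by the tool send_rows, never from a script. Its argument "plan" is a list of rows, each an object with "linear": the shift along the tool's x, y, z in units of 50 mm (1.0 is 50 mm), a list of three; "delta_rot": the turn, a rotation vector about the tool's x, y, z in units of 5 degrees (1.0 is 5 degrees), a list of three; "fingers": the finger opening in mm, from 0 to 85.4. In form: [{"linear": [dx, dy, dz], "delta_rot": [ax, ay, az], "fingers": fingers}, ...]. A call has exactly 5 rows; each row shifts and turns the commanded pose from where the row before left it, along the tool's axes as they then stand; what a row does not reach is not made up. A row lasts 1/8 s, in which the tool goes at most 62.5 mm and 10.7 degrees, less where a joint would pass 70% of its speed; a pose out of reach is approached as far as the arm can. A call is refused whole if a number of a shift passes 1 or a number of a turn 1, either way. A call with a gripper value outside its range is refused whole. The fingers move at their own pace and stop on an object; "newtons" is the grip in N (left out, the last holds). Time passes only in rows, so rows that do not move let the fingers close, or fill a call up. It gives the time, the measured TCP pose, the force, the opening and the grip force at its end, in the units of the state.
- read_state(): the state, without advancing time (a new reading comes with each control period).
- vision.read_camera(name): name is "scene" or "side" or "wrist"; returns a dict with "image" (400x640x3 uint8, blue, green, red), "range_z" (400x640 float32, m along the optical axis (not along the pixel's ray), 0 where there is no reading), "K" (3x3 intrinsics, pixels), "origin" and "attitude" of the camera in the world. Camera axes: x right, y down, z forward; pixel columns grow to the right and rows downward; lengths in m; the calibration is good to about 2 mm. A picture is of the moment at which its call begins.
- workorder.hand_in(): hands the job in; it is judged then, once.
The state is a dict: "clock": time; "joint_pos": joint angles; "joint_velocities": joint speeds; "tau": joint torques, N m; "position": TCP position; "eef_rot": TCP orientation; "force": force on the tool from outside, world axes, zero at the start; "ft_torque": the same for the moment, N m; "width": finger opening in m; "grasp_force": force on a finger pad.
Only numpy, scipy, OpenCV 4.12 (cv2) and the standard library are available. Lean on these libraries where they do the work, as an engineer would, in place of code of your own. Each camera call takes 0.05 s, during which the arm holds its last target. There are 200 camera calls.

### The job

Get the lens tracer going: slide the size grip, the tall one in the long upper slot of its sloping panel, to the robot's left until it is fully home against its end stop, feeling for the stop and not ramming it, because the stop shifts if it is pushed hard. Then twist the start knob clockwise all the way to its stop and let it spring back. Leave the small slide below and the things around the tracer alone.

Things in the scene. Friction and masses are not known exactly. Their poses are not given: they have to be found in the camera images.
- tracer: white console fixed to the bench, 260 deep (x) x 360 wide (y) x 140 high; origin on the bench under its centre, x away from its front, z up. Its flat panel slopes 25 degrees, from 45 mm high at the front edge (x = -135 mm) up to 127 mm at x = +40 mm, where the grey rear housing (140 high) stands up. Start knob on the right seen from the robot (-y side), slides in the middle
- size_grip (a point): centre of the top of the size grip, a black upright block 28 (x) x 18 (y) x 33 mm high, its top 34 mm above the panel, in the long slot of the panel's upper row. Axes: x up the slope, y along the slot towards the end stop (the robot's left), z straight out of the panel
- size_slide (a joint): travel of the size grip in m from the right end of its slot; starts at 0 to 0.02. Drags with about 5 N, stays where left. The slot allows 0.115, but the end stop, hidden in the housing and set anew for each job, halts the grip between 0.059 and 0.089. The last 4 mm press a light sprung pad (1 to 3 N more, held by the drag), then it is solid
- stop_press (a joint): how far the end stop's sprung pad (inside the housing, unseen) is pressed, in m: 0 free, 0.004 fully pressed, i.e. the grip is home. It does not spring the grip back
- stop_slip (a joint): how far the end stop has been shifted from its clamped setting, in m; 0 at the start. Its clamp gives at about 24 N on the stop, which is about 29 N on the grip; it does not come back
- knob_grip (a point): centre of the top of the start knob, on its axis, 41 mm above the panel: a black bar 42 long x 14 wide x 30 mm high on a disc of 44 mm diameter, 8 mm high, over a ring of 64 mm diameter, 5 mm high. Axes turn with it: x along the bar (up the slope at rest), z out of the panel, the axis of turning. 115 mm right of the panel's middle, 45 mm further down the slope than the size grip
- start_knob (a joint): turn of the start knob in rad: 0 at rest, grows clockwise seen from outside the panel, to its solid stop at 0.9. A spring of about 0.03 N m at rest to 0.12 N m at the stop turns it back when released
- fine_grip (a point): centre of the top of the small round slide button, 18 mm diameter, 15 mm above the panel, in the short slot of the lower row, 80 mm down the slope from the long slot; must stay where it is
- cleaner: loose white bottle with a blue cap, 52 mm diameter, 150 mm high, origin under its centre
- blank: loose clear lens blank, a disc of 70 mm diameter, 13 mm thick, origin under its centre
- jobtray: loose grey open tray, 170 x 120 x 55 mm, origin under its centre
- driver: loose screwdriver 150 mm long lying along its x, origin under its middle

How it is judged:
By the outcome, as a careful person would: the job done as asked, in the order asked, and still so for the second after the job is handed in, with the robot touching nothing.
It also fails if it takes over 61 s, if anything falls off the work surface, if the arm or the gripper's body presses on something with over 40 N, if the wrist force passes 120 N, or if a joint passes its speed limit or range.

## Working session

There is one attempt and no reset: what is moved stays moved. The work goes in short steps, Python scripts to look and compute and a tool call to move; the robot and the scene stay as the last step left them, time stands still between calls to the robot, and variables do not carry over. Pictures are saved under pics/ and viewed, at most 10 in all, crops included, and the job is handed in when it is done.

Besides the shell and the picture viewer there is one more tool, called after "Request:" in YAML: its name, and indented under it one key for each argument. send_rows: Moves the arm, as the interface text tells. Its arguments: {"type":"object","properties":{"plan":{"type":"array","items":{"type":"object","properties":{"linear":{"type":"array","items":{"type":"number"}},"delta_rot":{"type":"array","items":{"type":"number"}},"fingers":{"type":"number"}}}},"newtons":{"type":"number"}},"required":["plan"]}

```bash
mkdir -p pics; ls; python3 - <<'E'
from plant import read_state, vision
import cv2,numpy as np
s=read_state();print({k:np.round(v,3).tolist() for k,v in s.items()})
ims=[]
for n in ("scene","side"):
    d=vision.read_camera(n);np.savez(f"{n}.npz",**d);print(n,d["K"].tolist(),d["origin"],np.asarray(d["attitude"]).tolist());cv2.imwrite(f"pics/{n}0.png",d["image"])
E
```

```text
pics
{'clock': 0.0, 'joint_pos': [1.112, 0.261, -0.139, 1.173, 0.0, 1.571], 'joint_velocities': [0.001, 0.001, 0.001, -0.001, -0.0, -0.0], 'tau': [-0.0, -40.568, 25.392, 0.019, -0.0, -0.0], 'position': [0.232, 0.47, 0.191], 'eef_rot': [-3.14, -0.0, 2.683], 'force': [0.558, 0.665, 0.483], 'ft_torque': [-0.006, 0.012, -0.023], 'grasp_force': 0.0, 'width': 0.086}
scene [[387.0145421163176, 0.0, 322.7673188332408], [0.0, 387.0145421163176, 198.62562418659635], [0.0, 0.0, 1.0]] [ 1.19584327 -0.63842443  0.68698626] [-2.1459578624517137, -0.004674446697001677, 0.7727118877622565]
side [[464.98066020186104, 0.0, 315.90717676442085], [0.0, 464.98066020186104, 205.6868688974555], [0.0, 0.0, 1.0]] [0.46181111 0.66485104 0.93524694] [-2.4797712291631537, -0.002687975369465745, -2.994771846055123]
```

View pics/scene0.png

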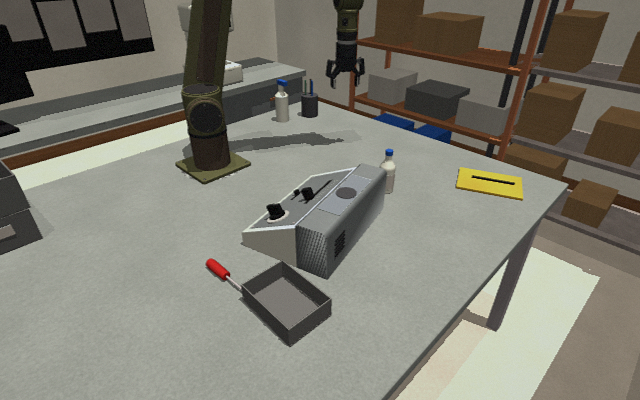

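View pics/side0.png

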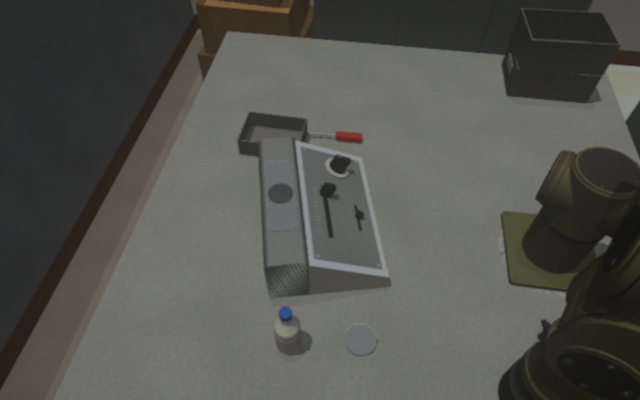

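The scene view shows the grip at about (307,193) and the knob at about (275,211). In the side view the grip is at (327,188), the knob at (340,163), the fine button at (360,213), the bottle at (287,330) and the blank at (361,340). Next I'll fit the panel plane and find the tops by their height above it.

```bash
cat > h.py <<'E'
import numpy as np,cv2
from scipy.spatial.transform import Rotation as R
def cloud(d):
    K=d["K"];z=d["range_z"];v,u=np.indices(z.shape)
    p=np.stack([(u-K[0,2])/K[0,0]*z,(v-K[1,2])/K[1,1]*z,z],-1)
    return p@R.from_euler("xyz",d["attitude"]).as_matrix().T+d["origin"]
def ray(d,u,v):
    K=d["K"];r=R.from_euler("xyz",d["attitude"]).as_matrix()@[(u-K[0,2])/K[0,0],(v-K[1,2])/K[1,1],1]
    return np.array(d["origin"]),r
def hit(d,u,v,n,c):  # plane n.p=c
    o,r=ray(d,u,v);return o+r*(c-n@o)/(n@r)
E
python3 - <<'E'
from h import *
d=np.load("side.npz");P=cloud(d);z=d["range_z"]
m=np.zeros(z.shape,np.uint8);cv2.fillPoly(m,[np.array([(300,146),(358,160),(384,268),(312,258)])],1)
q=P[(m>0)&(z>0)];w=q
for i in range(8):
    c=np.median(w,0) if i==0 else w.mean(0);n=np.linalg.svd(w-c,full_matrices=False)[2][2];n*=np.sign(n[2]);w=q[abs((q-c)@n)<(.01 if i<3 else .004)]
c0=n@c;print("n",n,"c",c0,"tilt",np.degrees(np.arccos(n[2])),"yaw",np.degrees(np.arctan2(-n[1],-n[0])),len(w),len(q),((w-c)@n).std())
yaw=np.arctan2(-n[1],-n[0])
h=P@n-c0
np.savez("plane.npz",n=n,c0=c0)
big=cv2.dilate(m,np.ones((9,9)))
for lo,hi in((.008,.02),(.025,.05)):
    k=((h>lo)&(h<hi)&(m>0)&(z>0)).astype(np.uint8)
    N,L,st,ce=cv2.connectedComponentsWithStats(k)
    for i in range(1,N):
        if st[i,4]>5: print(lo,st[i],ce[i].round(1),np.median(P[L==i],0).round(4),np.median(h[L==i]).round(4),np.percentile(h[L==i],95).round(4))
img=d["image"][130:290,240:410];cv2.imwrite("pics/side_c.png",cv2.resize(img,None,fx=3.5,fy=3.5,interpolation=cv2.INTER_CUBIC))
s=np.load("scene.npz");img=s["image"][150:270,230:390];cv2.imwrite("pics/scene_c.png",cv2.resize(img,None,fx=4.5,fy=4.5,interpolation=cv2.INTER_CUBIC))
E
```

```text
n [-0.40978583 -0.10529543  0.90608413] c -0.1284619242431635 tilt 25.03030518110481 yaw 14.410533984420827 6452 7072 0.0013465986905858644
0.008 [330 160  17  14 107] [337.3 167.4] [ 0.5204 -0.1086  0.0956] 0.0127 0.0187
0.008 [320 187  13  10  57] [325.2 192.1] [ 0.5378 -0.008   0.1166] 0.0144 0.0197
0.008 [356 210   7   8  44] [359.1 213.6] [0.4553 0.0145 0.0807] 0.0137 0.016
0.025 [333 155  18  11 132] [341.3 159.6] [ 0.513  -0.1156  0.1159] 0.0364 0.0418
0.025 [323 182  13  10  92] [329.3 186.7] [ 0.5292 -0.0132  0.1308] 0.0323 0.0351
```

View pics/side_c.png

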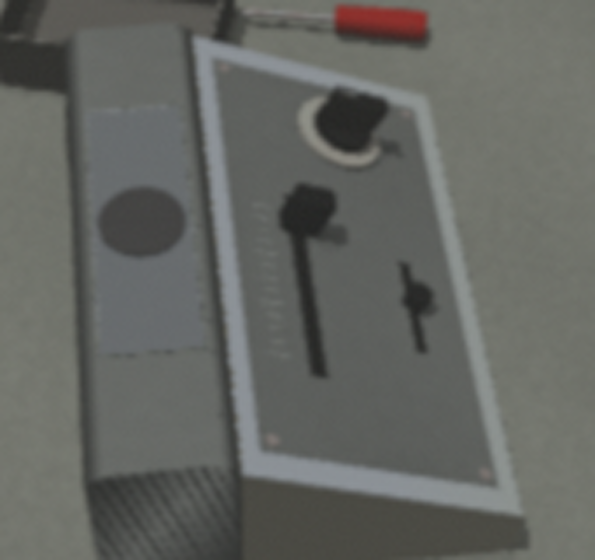

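View pics/scene_c.png

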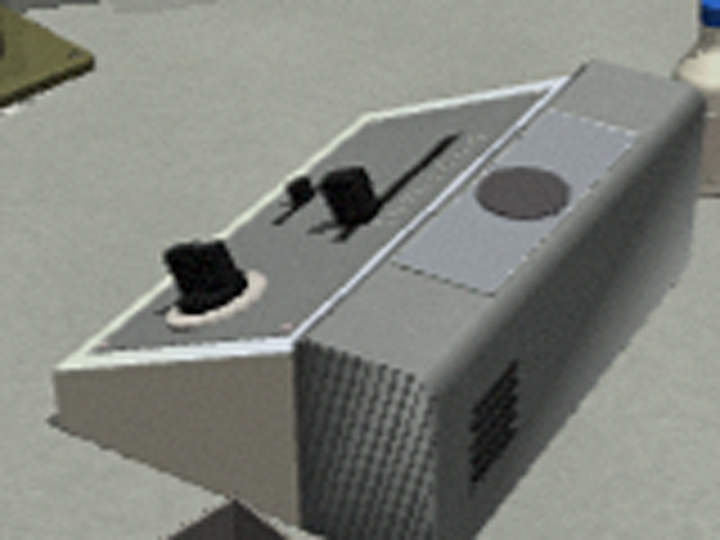

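The side crop shows the grip top at about (310,200), its slot running down to (320,375), the knob bar at about (355,115) and the fine button at (418,298). The scene crop agrees. Next: the exact tops, the slot line and a first-move plan.

```bash
cat >> h.py <<'E'
def plan(p1,R1,n,p0=None,R0=None):
    from plant import read_state
    s=read_state()
    if p0 is None: p0=np.array(s["position"]);R0=R.from_euler("xyz",s["eef_rot"])
    w=(R0.inv()*R1).as_rotvec();r=R0
    for i in range(n):
        print(np.round(r.inv().apply((p1-p0)/n)/.05,3).tolist(),np.round(np.degrees(w/n)/5,3).tolist())
        r=r*R.from_rotvec(w/n)
E
python3 - <<'E'
from h import *
f=np.load("plane.npz");n,c0=f["n"],float(f["c0"])
d=np.load("side.npz");P=cloud(d);z=d["range_z"];h=P@n-c0
yaw=np.arctan2(-n[1],-n[0]);Y=np.array([-np.sin(yaw),np.cos(yaw),0]);X=np.cross(Y,n)
B=np.stack([X,Y,n])
for nm,(u,v,w,g),lo,hi in(("grip",(323,182,13,10),.029,.04),("knob",(333,155,18,11),.036,.048)):
    m=np.zeros(z.shape,bool);m[v-3:v+g+3,u-3:u+w+3]=1
    k=m&(h>lo)&(h<hi);q=P[k]@B.T;print(nm,k.sum(),q.mean(0).round(4),q.min(0).round(4),q.max(0).round(4))
    rr=cv2.minAreaRect((q[:,:2]*1000).astype(np.float32));print("  rect",rr)
# slots: dark on panel
g=cv2.cvtColor(d["image"],cv2.COLOR_BGR2GRAY)
for nm,(u0,u1,v0,v1) in(("slot",(318,340,200,240)),("fslot",(352,366,203,233)),):
    k=np.zeros(z.shape,bool);k[v0:v1,u0:u1]=1;k&=(g<45)
    pts=np.array([hit(d,u,v,n,c0) for v,u in np.argwhere(k)])@B.T
    print(nm,len(pts),pts.min(0).round(4),pts.max(0).round(4),cv2.fitLine(pts[:,:2].astype(np.float32),cv2.DIST_HUBER,0,.01,.01).ravel().round(3))
# scene view: black blobs' tops on top planes
s=np.load("scene.npz");Ps=cloud(s);hs=Ps@n-c0;zs=s["range_z"]
for nm,(u0,u1,v0,v1),lo,hi in(("grip",(298,318,183,203),.028,.042),("knob",(262,290,200,222),.035,.05),("panel",(300,315,203,215),-.02,.02)):
    k=np.zeros(zs.shape,bool);k[v0:v1,u0:u1]=1;k&=(hs>lo)&(hs<hi)&(zs>0)
    q=Ps[k]@B.T;print("scene",nm,len(q),np.median(q,0).round(4),q.min(0).round(4),q.max(0).round(4))
print("B",B.round(4).tolist())
E
```

```text
grip 72 [ 0.5164 -0.1465 -0.0957] [ 0.5028 -0.1567 -0.0993] [ 0.5304 -0.1386 -0.0928]
  rect ((516.5450439453125, -147.59918212890625), (18.00496482849121, 27.6915283203125), 89.4581069946289)
knob 71 [ 0.4724 -0.2421 -0.0886] [ 0.4512 -0.2511 -0.0921] [ 0.4923 -0.2347 -0.0852]
  rect ((471.94403076171875, -242.8220977783203), (41.11670684814453, 15.536344528198242), 4.528234004974365)
slot 62 [ 0.5114 -0.1314 -0.1285] [ 0.516  -0.0314 -0.1285] [ 0.011 -1.     0.513 -0.075]
fslot 33 [ 0.4212 -0.1173 -0.1285] [ 0.4371 -0.0947 -0.1285] [ 0.42   0.907  0.428 -0.108]
scene grip 35 [ 0.5194 -0.1536 -0.0967] [ 0.5024 -0.159  -0.1001] [ 0.5294 -0.1411 -0.0938]
scene knob 48 [ 0.4737 -0.249  -0.0891] [ 0.4495 -0.2546 -0.093 ] [ 0.4906 -0.2395 -0.0868]
scene panel 179 [ 0.5478 -0.2127 -0.1282] [ 0.4948 -0.2607 -0.1299] [ 0.6    -0.1716 -0.1212]
B [[0.8776, 0.2255, 0.4231], [-0.2489, 0.9685, 0.0], [-0.4098, -0.1053, 0.9061]]
```

Request:
send_rows:
  plan:
    - {"linear": [0, 0, -0.4], "delta_rot": [0, 0, -1], "fingers": 85}
    - {"linear": [0, 0, -0.4], "delta_rot": [0, 0, -1], "fingers": 75}
    - {"linear": [0, 0, -0.4], "delta_rot": [0, 0, -1], "fingers": 65}
    - {"linear": [0, 0, -0.2], "delta_rot": [0, 0, -1], "fingers": 50}
    - {"linear": [0, 0, 0], "delta_rot": [0, 0, -1], "fingers": 50}
  newtons: 25

```text
clock: 0.72
position: [0.2327, 0.471, 0.2621]
eef_rot: [3.141, 0.0, 3.122]
force: [0.6, -0.1, -0.7]
width: 0.05
grasp_force: 0.0
```

```bash
cat >> h.py <<'E'
_n=np.load("plane.npz")["n"];_y=np.arctan2(-_n[1],-_n[0])
Y=np.array([-np.sin(_y),np.cos(_y),0]);X=np.cross(Y,_n);B=np.stack([X,Y,_n]);PN=-.1285
RT=R.from_matrix(np.stack([-X,Y,-_n],1))   # tool: y along slot, z into panel
def W(x,y,h): return B.T@[x,y,PN+h]
def st():
    from plant import read_state
    s=read_state();p=B@s["position"];r=(RT.inv()*R.from_euler("xyz",s["eef_rot"])).as_rotvec(True)
    print("panel",(p-[0,0,PN]).round(4),"rot err deg",r.round(2),"F",(B@s["force"]).round(2),"j",np.round(s["joint_pos"],3),"t",round(float(s["clock"]),2),"w",s["width"],s["grasp_force"])
E
python3 - <<'E'
from h import *
st();plan(W(.516,-.149,.10),RT,15)
E
```

```text
panel [0.4213 0.3983 0.221 ] rot err deg [ 3.35 24.85 15.29] F [ 0.16 -0.2  -0.9 ] j [1.112 0.241 0.018 1.348 0.    1.132] t 0.72 w 0.04999638699359105 0.0
[-0.371, -0.654, 0.092] [-0.045, -0.331, -0.204]
[-0.357, -0.661, 0.1] [-0.045, -0.331, -0.204]
[-0.342, -0.668, 0.108] [-0.045, -0.331, -0.204]
[-0.327, -0.674, 0.115] [-0.045, -0.331, -0.204]
[-0.311, -0.68, 0.122] [-0.045, -0.331, -0.204]
[-0.296, -0.686, 0.128] [-0.045, -0.331, -0.204]
[-0.28, -0.692, 0.133] [-0.045, -0.331, -0.204]
[-0.263, -0.697, 0.138] [-0.045, -0.331, -0.204]
[-0.247, -0.702, 0.143] [-0.045, -0.331, -0.204]
[-0.23, -0.707, 0.147] [-0.045, -0.331, -0.204]
[-0.213, -0.712, 0.151] [-0.045, -0.331, -0.204]
[-0.196, -0.716, 0.154] [-0.045, -0.331, -0.204]
[-0.179, -0.72, 0.157] [-0.045, -0.331, -0.204]
[-0.161, -0.723, 0.159] [-0.045, -0.331, -0.204]
[-0.144, -0.727, 0.16] [-0.045, -0.331, -0.204]
```

Request:
send_rows:
  plan:
    - {"linear": [-0.37, -0.65, 0.09], "delta_rot": [-0.045, -0.33, -0.2], "fingers": 50}
    - {"linear": [-0.36, -0.66, 0.1], "delta_rot": [-0.045, -0.33, -0.2], "fingers": 50}
    - {"linear": [-0.34, -0.67, 0.11], "delta_rot": [-0.045, -0.33, -0.2], "fingers": 50}
    - {"linear": [-0.33, -0.67, 0.115], "delta_rot": [-0.045, -0.33, -0.2], "fingers": 50}
    - {"linear": [-0.31, -0.68, 0.12], "delta_rot": [-0.045, -0.33, -0.2], "fingers": 50}

```text
clock: 1.35
position: [0.3218, 0.3041, 0.2379]
eef_rot: [3.129, 0.145, -3.077]
force: [0.3, -0.0, 0.3]
width: 0.0501
grasp_force: 0.0
```

Request:
send_rows:
  plan:
    - {"linear": [-0.3, -0.69, 0.13], "delta_rot": [-0.045, -0.33, -0.2], "fingers": 50}
    - {"linear": [-0.28, -0.69, 0.13], "delta_rot": [-0.045, -0.33, -0.2], "fingers": 50}
    - {"linear": [-0.26, -0.7, 0.14], "delta_rot": [-0.045, -0.33, -0.2], "fingers": 50}
    - {"linear": [-0.25, -0.7, 0.14], "delta_rot": [-0.045, -0.33, -0.2], "fingers": 50}
    - {"linear": [-0.23, -0.71, 0.145], "delta_rot": [-0.045, -0.33, -0.2], "fingers": 50}

```text
clock: 1.98
position: [0.4105, 0.1381, 0.2151]
eef_rot: [3.128, 0.29, -2.989]
force: [1.1, 0.3, -0.1]
width: 0.0501
grasp_force: 0.0
```

Request:
send_rows:
  plan:
    - {"linear": [-0.21, -0.71, 0.15], "delta_rot": [-0.045, -0.33, -0.2], "fingers": 45}
    - {"linear": [-0.2, -0.72, 0.15], "delta_rot": [-0.045, -0.33, -0.2], "fingers": 45}
    - {"linear": [-0.18, -0.72, 0.155], "delta_rot": [-0.045, -0.33, -0.2], "fingers": 45}
    - {"linear": [-0.16, -0.72, 0.16], "delta_rot": [-0.045, -0.33, -0.2], "fingers": 45}
    - {"linear": [-0.14, -0.73, 0.16], "delta_rot": [-0.045, -0.33, -0.2], "fingers": 45}

```text
clock: 2.6
position: [0.4987, -0.0279, 0.1919]
eef_rot: [3.14, 0.435, -2.898]
force: [-0.1, 0.9, 0.8]
width: 0.0448
grasp_force: 0.0
```

```bash
python3 - <<'E'
from h import *
from plant import vision
st();d=vision.read_camera("wrist");np.savez("wrist.npz",**d);cv2.imwrite("pics/w1.png",d["image"])
st();plan(W(.516,-.149,.1),RT,1)
P=cloud(d)@B.T;h=P[...,2]-PN;z=d["range_z"]
print("panel h", [np.median(h[(z>0)&(abs(h)<.01)]).round(4)])
for lo,hi in((.028,.036),(.0362,.046)):
    k=((h>lo)&(h<hi)&(z>0)&(P[...,0]>.44)&(P[...,0]<.54)&(P[...,1]>-.3)&(P[...,1]<-.05)).astype(np.uint8)
    N,L,s_,c=cv2.connectedComponentsWithStats(k)
    for i in range(1,N):
        if s_[i,4]>100:
            q=P[L==i];print(s_[i],np.median(q,0).round(4),cv2.minAreaRect((q[:,:2]*1000).astype(np.float32)))
E
```

```text
panel [ 0.5125 -0.1511  0.1009] rot err deg [0.12 0.09 0.41] F [0.47 0.94 0.69] j [-0.183 -0.086 -0.646  0.611  0.176 -0.391] t 2.6 w 0.04476384133296548 0.0
panel [ 0.5125 -0.1553  0.1002] rot err deg [0.41 0.11 0.54] F [ 0.78 -2.06 -0.33] j [-0.188 -0.083 -0.645  0.608  0.174 -0.393] t 2.65 w 0.04515901864983869 0.0
[-0.069, 0.127, 0.002] [-0.083, -0.022, -0.109]
panel h [np.float64(-0.0005)]
[203 119  20  50 169] [ 0.4655 -0.2366 -0.0961] ((466.4132080078125, -237.48599243164062), (41.90932846069336, 9.943686485290527), 13.598464965820312)
[314 179  21  31 610] [ 0.5114 -0.1481 -0.0958] ((512.3142700195312, -148.12245178222656), (27.36570930480957, 17.71564292907715), 0.14113035798072815)
[197 120  23  51 861] [ 0.4675 -0.2423 -0.0889] ((468.1230163574219, -242.8417205810547), (14.44796371459961, 40.831626892089844), 88.41712188720703)
```

View pics/w1.png

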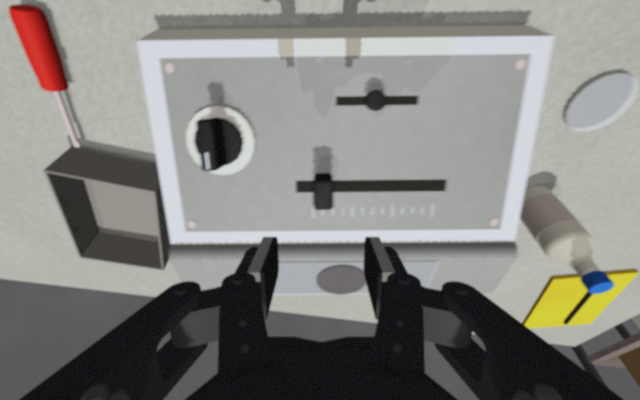

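The wrist view shows the grip at (323,190), the knob at (212,143) and the fine button at (376,100), with the slot horizontal. I'll descend halfway, settle and check.

Request:
send_rows:
  plan:
    - {"linear": [0, 0, 0.3], "delta_rot": [0, 0, 0], "fingers": 45}
    - {"linear": [0, 0, 0.3], "delta_rot": [0, 0, 0], "fingers": 45}
    - {"linear": [0, 0, 0.3], "delta_rot": [0, 0, 0], "fingers": 45}
    - {"linear": [0, 0, 0], "delta_rot": [0, 0, 0], "fingers": 45}
    - {"linear": [0, 0, 0], "delta_rot": [0, 0, 0], "fingers": 45}

```text
clock: 3.28
position: [0.5169, -0.0221, 0.1516]
eef_rot: [3.14, 0.434, -2.898]
force: [-0.1, -1.1, 0.4]
width: 0.0451
grasp_force: 0.0
```

```bash
python3 - <<'E'
from h import *
st();plan(W(.514,-.148,.009),RT,4)
E
```

```text
panel [ 0.5128 -0.15    0.0564] rot err deg [0.12 0.14 0.42] F [-0.19 -1.07  0.59] j [-0.158 -0.019 -0.7    0.487  0.166 -0.368] t 3.27 w 0.04507086081773161 0.0
[-0.006, 0.011, 0.237] [-0.006, -0.007, -0.021]
[-0.006, 0.011, 0.237] [-0.006, -0.007, -0.021]
[-0.006, 0.01, 0.237] [-0.006, -0.007, -0.021]
[-0.006, 0.01, 0.237] [-0.006, -0.007, -0.021]
```

Request:
send_rows:
  plan:
    - {"linear": [-0.006, 0.01, 0.24], "delta_rot": [-0.006, -0.007, -0.02], "fingers": 45}
    - {"linear": [-0.006, 0.01, 0.24], "delta_rot": [-0.006, -0.007, -0.02], "fingers": 45}
    - {"linear": [-0.006, 0.01, 0.24], "delta_rot": [-0.006, -0.007, -0.02], "fingers": 45}
    - {"linear": [-0.006, 0.01, 0.22], "delta_rot": [-0.006, -0.007, -0.02], "fingers": 45}
    - {"linear": [0, 0, 0], "delta_rot": [0, 0, 0], "fingers": 35}

```text
clock: 3.9
position: [0.5363, -0.0148, 0.1079]
eef_rot: [3.141, 0.435, -2.891]
force: [-0.3, 0.5, 0.4]
width: 0.0351
grasp_force: 0.0
```

Request:
send_rows:
  plan:
    - {"linear": [0, 0, 0], "delta_rot": [0, 0, 0], "fingers": 25}
    - {"linear": [0, 0, 0], "delta_rot": [0, 0, 0], "fingers": 20}
    - {"linear": [0, 0, 0], "delta_rot": [0, 0, 0], "fingers": 16}
    - {"linear": [0, 0, 0], "delta_rot": [0, 0, 0], "fingers": 12}
    - {"linear": [0, 0, 0], "delta_rot": [0, 0, 0], "fingers": 12}
  newtons: 25

```text
clock: 4.53
position: [0.537, -0.0152, 0.1095]
eef_rot: [-3.142, 0.437, -2.891]
force: [0.6, 0.9, -0.3]
width: 0.0122
grasp_force: 0.0
```

```bash
python3 - <<'E'
from h import *
st()
E
```

```text
panel [ 0.5142 -0.1483  0.0093] rot err deg [ 0.02 -0.03  0.03] F [ 0.63  0.71 -0.59] j [-0.135  0.061 -0.748  0.352  0.16  -0.353] t 4.53 w 0.012187923544774392 0.0
```

```bash
python3 - <<'E'
from h import *
from plant import vision
d=vision.read_camera("side");e=vision.read_camera("wrist");np.savez("wrist2.npz",**e);np.savez("side2.npz",**d)
a=cv2.resize(d["image"][130:250,250:410],(640,480),interpolation=cv2.INTER_CUBIC)
cv2.imwrite("pics/m2.png",cv2.resize(np.vstack([a[:,:],e["image"]]),None,fx=.68,fy=.68))
E
```

```text
(no output)
```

View pics/m2.png

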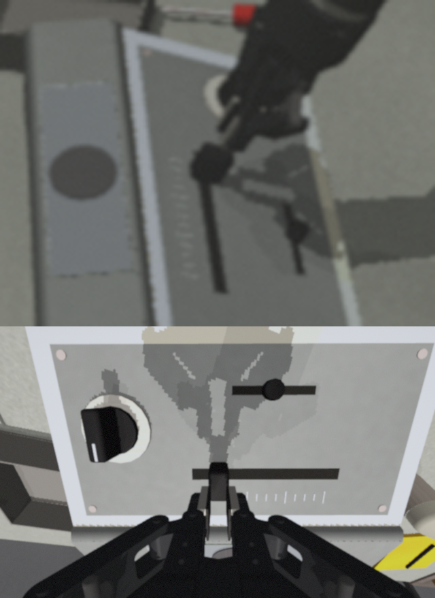

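The side view (top) shows the fingers just up and to the right of the grip block. The wrist view shows the fingertips directly below the block in the image. They closed on nothing, so I'll measure the offset from depth.

```bash
python3 - <<'E'
from h import *
for nm,(u0,u1,v0,v1,su,sv) in {"wrist2":(285,360,195,300,6,8),"side2":(296,350,160,204,4,4)}.items():
    d=np.load(nm+".npz");P=cloud(d)@B.T;z=d["range_z"];print(nm,d["origin"],(B@d["origin"]-[0,0,PN]).round(3))
    for v in range(v0,v1,sv):
        print(v,' '.join("%4d,%4d,%3d"%tuple(np.round(1000*(P[v,u]-[.514,-.148,PN])).astype(int)) if z[v,u]>0 else "   --   " for u in range(u0,u1,su)))
E
```

```text
wrist2 [ 0.39789794 -0.0506369   0.24268067] [ 0.44  -0.148  0.191]
195  -17, -24,  0  -17, -20,  0  -17, -16,  0  -17, -12, -1  -17,  -8,  0  -17,  -4,  0  -17,   0, -1  -17,   4,  0  -17,   8, -1  -17,  12,  0  -17,  16, -1    --     -17,  24, -1
203  -11, -24, -1  -11, -20, -1  -12, -16,  0  -11, -12, -1  -15,  -8,  9  -15,  -4, 12  -15,   0, 11  -15,   4, 10  -14,   8,  8  -11,  12, -1  -11,  16, -1  -12,  20,  0  -11,  25, -1
211   -6, -24,  0   -6, -20,  1   -6, -16,  0   -5, -12, -1  -15,  -7, 25  -16,  -3, 27  -15,   0, 27  -15,   4, 27  -14,   7, 24   -6,  12,  0   -6,  16,  0   -6,  21, -1   -6,  25,  0
219    0, -25,  1    0, -21, -1    0, -16,  0    0, -12, -1  -12,  -7, 32  -13,  -3, 33  -13,   0, 33  -12,   4, 31  -13,   7, 33   -1,  12,  1    0,  17,  0    0,  21,  0    0,  25, -1
227    6, -25, -1    6, -21, -1    6, -17,  0    6, -12, -1   -8,  -7, 32   -8,  -3, 32   -7,   0, 32   -8,   4, 32   -8,   7, 32    6,  13,  0    6,  17, -1    7,  21, -2    6,  25,  0
235   12, -25, -1   12, -21,  0  -12, -12, 52  -11,  -9, 51   -3,  -7, 33   -3,  -3, 33   -3,   0, 33   -3,
[... 3117 characters left out ...]
11   15,   6, 27    4,   4, 27   -3,   6, 33  -35, -29,  0  -45, -30,  2  -58, -34,  1  -68, -36,  2
192   76,  18,  7   62,   9,  0   52,   6,  0   42,   3,  0   31,   1,  0   20,  -3, -1   15,   3,  8    9,   8, 16    1,   8, 19   -7,  10, 24  -33, -15,  1  -45, -19,  0  -56, -22,  0  -70, -28, -3
196   78,  32,  9   65,  24,  3   53,  18,  0   43,  16,  0   32,  13,  0   21,   9, -2   12,   8,  1    3,   7,  2   -7,   7,  5  -21,  -1, -1  -30,  -1,  3  -43,  -6,  0  -54,  -9,  0  -67, -14, -3
200   78,  42,  8   65,  34,  1   55,  31,  1   44,  27, -1   33,  23, -2   22,  19, -3   15,  22,  2    1,  15, -3   -7,  16,  1  -19,  11, -1  -31,   8, -1  -41,   6, -1  -52,   4,  0  -64,   0, -1
```

```bash
python3 - <<'E'
from h import *
from plant import read_state
d=np.load("wrist.npz");P=cloud(d)@B.T;z=d["range_z"]
for v in range(236,300,6):
    print(v,' '.join("%4d,%4d,%3d"%tuple(np.round(1000*(P[v,u]-[.5125,-.152,PN+.1])).astype(int)) if z[v,u]>0 else "   --   " for u in list(range(252,280,5))+list(range(364,392,5))))
st()
E
```

```text
236   54, -71,-102   54, -66,-101   54, -60,-101   54, -55,-100   54, -50,-102   54, -45,-102   54,  45,-101   54,  51,-100   54,  56,-101   54,  61,-100   55,  66,-101   55,  72,-101
242   61, -72,-102   61, -66,-101  -11, -27, 50  -12, -25, 52  -12, -22, 52   -7, -21, 43   -7,  24, 42  -11,  25, 51  -12,  27, 53  -11,  29, 52   61,  67,-101   61,  72,-101
248   -8, -32, 51   -8, -30, 50  -12, -26, 59  -11, -24, 57  -11, -21, 58   -4, -21, 43   -3,  24, 42  -11,  24, 58  -11,  26, 58  -11,  28, 58   -7,  32, 50   -7,  35, 50
254   -7, -31, 56  -11, -27, 63  -12, -25, 65  -11, -23, 64   -9, -21, 59   -1, -21, 45   -1,  23, 45   -8,  24, 58  -11,  25, 63  -11,  27, 64  -11,  29, 64   -7,  33, 56
260  -11, -28, 69  -11, -26, 69  -11, -24, 69  -12, -21, 70   -6, -21, 59    3, -22, 44    2,  23, 45   -5,  24, 59  -11,  24, 69  -11,  26, 70  -11,  28, 70  -11,  30, 69
266  -12, -27, 75  -12, -25, 75  -12, -22, 76  -10, -21, 71   -4, -21, 61    5, -21, 46    5,  24, 46   -3,  24, 60   -9,  24, 71  -12,  25, 75  -11,  27, 74  -11,  29, 75
272  -12, -26, 79  -11, -24, 79  -12, -22, 79   -8, 
[... 280 characters left out ...]
 -12,  27, 85
284  -13, -23, 89   -8, -24, 82   -6, -22, 79   -2, -22, 73    5, -22, 62  116, -49,-109  116,  49,-108    5,  24, 62   -2,  24, 74   -5,  25, 78   -7,  26, 81  -13,  26, 90
290  -12, -23, 92   -7, -23, 85   -4, -22, 80    0, -21, 74    8, -21, 63  128, -50,-115  128,  50,-115    8,  24, 63    0,  24, 74   -4,  24, 80   -7,  25, 85  -13,  25, 93
296  -12, -22, 96  -13, -20, 97   -1, -22, 80    3, -22, 74   11, -22, 63  304, -93,-354  305,  89,-354   11,  24, 63    2,  23, 76   -1,  25, 79  -12,  23, 96  -13,  24, 97
panel [ 0.5141 -0.1483  0.0092] rot err deg [ 0.01 -0.02  0.03] F [-0.49  0.04 -0.29] j [-0.135  0.061 -0.748  0.352  0.16  -0.353] t 4.62 w 0.01178122680680653 0.0
```

Depth from both views shows the real fingertips about 41 mm short of the reported TCP, so they closed above the block. I'll open and go that much deeper, watching the force.

Request:
send_rows:
  plan:
    - {"linear": [0, 0, 0], "delta_rot": [0, 0, 0], "fingers": 45}
    - {"linear": [0, 0, 0], "delta_rot": [0, 0, 0], "fingers": 45}
    - {"linear": [0, 0, 0.2], "delta_rot": [0, 0, 0], "fingers": 45}
    - {"linear": [0, 0, 0.2], "delta_rot": [0, 0, 0], "fingers": 45}
    - {"linear": [0, 0, 0], "delta_rot": [0, 0, 0], "fingers": 45}

```text
clock: 5.25
position: [0.5444, -0.0128, 0.0897]
eef_rot: [3.141, 0.435, -2.891]
force: [0.6, 0.3, -0.2]
width: 0.0452
grasp_force: 0.0
```

Request:
send_rows:
  plan:
    - {"linear": [0, 0, 0.12], "delta_rot": [0, 0, 0], "fingers": 45}
    - {"linear": [0, 0, 0.12], "delta_rot": [0, 0, 0], "fingers": 45}
    - {"linear": [0, 0, 0.1], "delta_rot": [0, 0, 0], "fingers": 45}
    - {"linear": [0, 0, 0], "delta_rot": [0, 0, 0], "fingers": 35}
    - {"linear": [0, 0, 0], "delta_rot": [0, 0, 0], "fingers": 28}

```text
clock: 5.88
position: [0.5521, -0.0112, 0.0759]
eef_rot: [3.142, 0.437, -2.891]
force: [0.1, -0.6, 0.1]
width: 0.028
grasp_force: 0.0
```

Request:
send_rows:
  plan:
    - {"linear": [0, 0, 0], "delta_rot": [0, 0, 0], "fingers": 22}
    - {"linear": [0, 0, 0], "delta_rot": [0, 0, 0], "fingers": 18}
    - {"linear": [0, 0, 0], "delta_rot": [0, 0, 0], "fingers": 12}
    - {"linear": [0, 0, 0], "delta_rot": [0, 0, 0], "fingers": 10}
    - {"linear": [0, 0, 0], "delta_rot": [0, 0, 0], "fingers": 10}
  newtons: 30

```text
clock: 6.5
position: [0.5521, -0.0109, 0.0762]
eef_rot: [3.141, 0.438, -2.89]
force: [-3.2, 1.2, 5.8]
width: 0.0174
grasp_force: 32.2
```

```bash
python3 - <<'E'
from h import *
st()
E
```

```text
panel [ 0.5143 -0.148  -0.0276] rot err deg [-0.02 -0.05  0.01] F [-0.07  1.94  6.46] j [-0.121  0.131 -0.778  0.25   0.155 -0.34 ] t 6.5 w 0.017399333662994173 32.230923771858215
```

Request:
send_rows:
  plan:
    - {"linear": [0, 0.04, -0.02], "delta_rot": [0, 0, 0], "fingers": 10}
    - {"linear": [0, 0.04, 0], "delta_rot": [0, 0, 0], "fingers": 10}
    - {"linear": [0, 0.04, 0], "delta_rot": [0, 0, 0], "fingers": 10}
    - {"linear": [0, 0.04, 0], "delta_rot": [0, 0, 0], "fingers": 10}
    - {"linear": [0, 0.04, 0], "delta_rot": [0, 0, 0], "fingers": 10}

```text
clock: 7.12
position: [0.5502, -0.0037, 0.0763]
eef_rot: [-3.137, 0.437, -2.891]
force: [5.1, -4.0, -7.4]
width: 0.0173
grasp_force: 31.3
```

```bash
python3 - <<'E'
from h import *
st()
E
```

```text
panel [ 0.5143 -0.1405 -0.0275] rot err deg [0.28 0.01 0.06] F [ 0.42 -5.12 -8.4 ] j [-0.099  0.126 -0.785  0.246  0.141 -0.318] t 7.12 w 0.017272269174201466 31.258152723312378
```

Request:
send_rows:
  plan:
    - {"linear": [0, 0.08, 0.01], "delta_rot": [0, 0, 0], "fingers": 10}
    - {"linear": [0, 0.08, 0], "delta_rot": [0, 0, 0], "fingers": 10}
    - {"linear": [0, 0.08, 0], "delta_rot": [0, 0, 0], "fingers": 10}
    - {"linear": [0, 0.08, 0], "delta_rot": [0, 0, 0], "fingers": 10}
    - {"linear": [0, 0.08, 0], "delta_rot": [0, 0, 0], "fingers": 10}

```text
clock: 7.75
position: [0.5452, 0.0156, 0.0762]
eef_rot: [-3.137, 0.437, -2.892]
force: [1.4, -5.4, -1.8]
width: 0.0175
grasp_force: 32.2
```

Request:
send_rows:
  plan:
    - {"linear": [0, 0.06, 0], "delta_rot": [0, 0, 0], "fingers": 10}
    - {"linear": [0, 0.06, 0], "delta_rot": [0, 0, 0], "fingers": 10}
    - {"linear": [0, 0.06, 0], "delta_rot": [0, 0, 0], "fingers": 10}
    - {"linear": [0, 0.06, 0], "delta_rot": [0, 0, 0], "fingers": 10}
    - {"linear": [0, 0.04, 0], "delta_rot": [0, 0, 0], "fingers": 10}

```text
clock: 8.38
position: [0.5416, 0.0297, 0.0762]
eef_rot: [-3.138, 0.437, -2.891]
force: [1.8, -4.4, -1.3]
width: 0.0173
grasp_force: 32.1
```

```bash
python3 - <<'E'
from h import *
st()
E
```

```text
panel [ 0.5142 -0.1061 -0.0275] rot err deg [0.25 0.   0.06] F [ 0.03 -4.7  -1.43] j [-0.017  0.108 -0.809  0.23   0.108 -0.243] t 8.38 w 0.01725892932161907 32.14727908372879
```

Request:
send_rows:
  plan:
    - {"linear": [0, 0, 0], "delta_rot": [0, 0, 0], "fingers": 10}
    - {"linear": [0, 0, 0], "delta_rot": [0, 0, 0], "fingers": 10}
    - {"linear": [0, 0, 0], "delta_rot": [0, 0, 0], "fingers": 10}
    - {"linear": [0, 0, 0], "delta_rot": [0, 0, 0], "fingers": 10}
    - {"linear": [0, 0, 0], "delta_rot": [0, 0, 0], "fingers": 10}

```text
clock: 9.0
position: [0.5414, 0.0301, 0.0762]
eef_rot: [-3.139, 0.437, -2.891]
force: [2.6, -3.9, -3.3]
width: 0.0176
grasp_force: 32.0
```

```bash
python3 - <<'E'
from h import *
st()
E
```

```text
panel [ 0.5142 -0.1056 -0.0275] rot err deg [ 0.17 -0.01  0.05] F [-0.05 -4.46 -3.62] j [-0.017  0.108 -0.809  0.23   0.11  -0.244] t 9.0 w 0.017611218496650014 32.03745514154434
```

Request:
send_rows:
  plan:
    - {"linear": [0, 0.01, 0], "delta_rot": [0, 0, 0], "fingers": 10}
    - {"linear": [0, 0.01, 0], "delta_rot": [0, 0, 0], "fingers": 10}
    - {"linear": [0, 0.01, 0], "delta_rot": [0, 0, 0], "fingers": 10}
    - {"linear": [0, 0.01, 0], "delta_rot": [0, 0, 0], "fingers": 10}
    - {"linear": [0, 0.01, 0], "delta_rot": [0, 0, 0], "fingers": 10}

```text
clock: 9.62
position: [0.5408, 0.0326, 0.0762]
eef_rot: [-3.139, 0.437, -2.891]
force: [2.2, -5.0, -1.7]
width: 0.0172
grasp_force: 32.0
```

Request:
send_rows:
  plan:
    - {"linear": [0, 0.01, 0], "delta_rot": [0, 0, 0], "fingers": 10}
    - {"linear": [0, 0.01, 0], "delta_rot": [0, 0, 0], "fingers": 10}
    - {"linear": [0, 0.01, 0], "delta_rot": [0, 0, 0], "fingers": 10}
    - {"linear": [0, 0.01, 0], "delta_rot": [0, 0, 0], "fingers": 10}
    - {"linear": [0, 0.01, 0], "delta_rot": [0, 0, 0], "fingers": 10}

```text
clock: 10.25
position: [0.5402, 0.035, 0.0762]
eef_rot: [-3.139, 0.437, -2.891]
force: [2.2, -4.5, -1.8]
width: 0.0173
grasp_force: 32.0
```

```bash
python3 - <<'E'
from h import *
st()
E
```

```text
panel [ 0.5142 -0.1006 -0.0275] rot err deg [ 0.17 -0.01  0.05] F [ 0.14 -4.87 -2.04] j [-0.005  0.106 -0.812  0.228  0.105 -0.232] t 10.25 w 0.017261797828338504 32.046688199043274
```

Request:
send_rows:
  plan:
    - {"linear": [0, 0.01, 0], "delta_rot": [0, 0, 0], "fingers": 10}
    - {"linear": [0, 0.01, 0], "delta_rot": [0, 0, 0], "fingers": 10}
    - {"linear": [0, 0.01, 0], "delta_rot": [0, 0, 0], "fingers": 10}
    - {"linear": [0, 0.01, 0], "delta_rot": [0, 0, 0], "fingers": 10}
    - {"linear": [0, 0.01, 0], "delta_rot": [0, 0, 0], "fingers": 10}

```text
clock: 10.88
position: [0.5396, 0.0374, 0.0762]
eef_rot: [-3.139, 0.437, -2.891]
force: [2.4, -4.6, -1.9]
width: 0.0176
grasp_force: 32.1
```

Request:
send_rows:
  plan:
    - {"linear": [0, 0.01, 0], "delta_rot": [0, 0, 0], "fingers": 10}
    - {"linear": [0, 0.01, 0], "delta_rot": [0, 0, 0], "fingers": 10}
    - {"linear": [0, 0.01, 0], "delta_rot": [0, 0, 0], "fingers": 10}
    - {"linear": [0, 0.01, 0], "delta_rot": [0, 0, 0], "fingers": 10}
    - {"linear": [0, 0.01, 0], "delta_rot": [0, 0, 0], "fingers": 10}

```text
clock: 11.5
position: [0.5389, 0.0398, 0.0762]
eef_rot: [-3.139, 0.437, -2.891]
force: [2.4, -5.6, -2.5]
width: 0.0175
grasp_force: 32.1
```

Request:
send_rows:
  plan:
    - {"linear": [0, 0.01, 0], "delta_rot": [0, 0, 0], "fingers": 10}
    - {"linear": [0, 0.01, 0], "delta_rot": [0, 0, 0], "fingers": 10}
    - {"linear": [0, 0.01, 0], "delta_rot": [0, 0, 0], "fingers": 10}
    - {"linear": [0, 0.01, 0], "delta_rot": [0, 0, 0], "fingers": 10}
    - {"linear": [0, 0.01, 0], "delta_rot": [0, 0, 0], "fingers": 10}

```text
clock: 12.12
position: [0.5383, 0.0423, 0.0762]
eef_rot: [-3.139, 0.437, -2.891]
force: [2.0, -4.6, -2.2]
width: 0.0172
grasp_force: 32.1
```

Still free; I'll continue.

Request:
send_rows:
  plan:
    - {"linear": [0, 0.01, 0], "delta_rot": [0, 0, 0], "fingers": 10}
    - {"linear": [0, 0.01, 0], "delta_rot": [0, 0, 0], "fingers": 10}
    - {"linear": [0, 0.01, 0], "delta_rot": [0, 0, 0], "fingers": 10}
    - {"linear": [0, 0.01, 0], "delta_rot": [0, 0, 0], "fingers": 10}
    - {"linear": [0, 0.01, 0], "delta_rot": [0, 0, 0], "fingers": 10}

```text
clock: 12.75
position: [0.5377, 0.0447, 0.0762]
eef_rot: [-3.139, 0.437, -2.891]
force: [1.7, -5.4, -2.1]
width: 0.0176
grasp_force: 32.1
```

Request:
send_rows:
  plan:
    - {"linear": [0, 0.01, 0], "delta_rot": [0, 0, 0], "fingers": 10}
    - {"linear": [0, 0.01, 0], "delta_rot": [0, 0, 0], "fingers": 10}
    - {"linear": [0, 0.01, 0], "delta_rot": [0, 0, 0], "fingers": 10}
    - {"linear": [0, 0.01, 0], "delta_rot": [0, 0, 0], "fingers": 10}
    - {"linear": [0, 0.01, 0], "delta_rot": [0, 0, 0], "fingers": 10}

```text
clock: 13.38
position: [0.5371, 0.0468, 0.0762]
eef_rot: [-3.138, 0.437, -2.891]
force: [3.1, -6.0, -1.8]
width: 0.0174
grasp_force: 32.0
```

Request:
send_rows:
  plan:
    - {"linear": [0, 0.01, 0], "delta_rot": [0, 0, 0], "fingers": 10}
    - {"linear": [0, 0.01, 0], "delta_rot": [0, 0, 0], "fingers": 10}
    - {"linear": [0, 0.01, 0], "delta_rot": [0, 0, 0], "fingers": 10}
    - {"linear": [0, 0.01, 0], "delta_rot": [0, 0, 0], "fingers": 10}
    - {"linear": [0, 0.01, 0], "delta_rot": [0, 0, 0], "fingers": 10}

```text
clock: 14.0
position: [0.5366, 0.0488, 0.0762]
eef_rot: [-3.138, 0.437, -2.891]
force: [2.1, -6.6, -2.1]
width: 0.0175
grasp_force: 32.1
```

Request:
send_rows:
  plan:
    - {"linear": [0, 0.01, 0], "delta_rot": [0, 0, 0], "fingers": 10}
    - {"linear": [0, 0.01, 0], "delta_rot": [0, 0, 0], "fingers": 10}
    - {"linear": [0, 0.01, 0], "delta_rot": [0, 0, 0], "fingers": 10}
    - {"linear": [0, 0.01, 0], "delta_rot": [0, 0, 0], "fingers": 10}
    - {"linear": [0, 0, 0], "delta_rot": [0, 0, 0], "fingers": 10}

```text
clock: 14.62
position: [0.5362, 0.0504, 0.0762]
eef_rot: [-3.137, 0.437, -2.892]
force: [2.7, -7.2, -1.7]
width: 0.0171
grasp_force: 32.0
```

```bash
python3 - <<'E'
from h import *
st()
E
```

```text
panel [ 0.5142 -0.0846 -0.0275] rot err deg [0.3  0.   0.08] F [ 0.   -7.67 -1.83] j [ 0.037  0.099 -0.82   0.222  0.085 -0.193] t 14.62 w 0.01713395602547089 32.04683393239975
```

Request:
send_rows:
  plan:
    - {"linear": [0, 0.01, 0], "delta_rot": [0, 0, 0], "fingers": 10}
    - {"linear": [0, 0.01, 0], "delta_rot": [0, 0, 0], "fingers": 10}
    - {"linear": [0, 0.01, 0], "delta_rot": [0, 0, 0], "fingers": 10}
    - {"linear": [0, 0.01, 0], "delta_rot": [0, 0, 0], "fingers": 10}
    - {"linear": [0, 0, 0], "delta_rot": [0, 0, 0], "fingers": 10}

```text
clock: 15.25
position: [0.536, 0.0508, 0.0762]
eef_rot: [-3.134, 0.437, -2.892]
force: [3.6, -11.0, -3.0]
width: 0.0176
grasp_force: 32.0
```

It has gone solid: 0.4 mm of movement for 2 mm commanded, and the force rose to about 11.6 N. One more gentle press will confirm it.

Request:
send_rows:
  plan:
    - {"linear": [0, 0.01, 0], "delta_rot": [0, 0, 0], "fingers": 10}
    - {"linear": [0, 0.01, 0], "delta_rot": [0, 0, 0], "fingers": 10}
    - {"linear": [0, 0.01, 0], "delta_rot": [0, 0, 0], "fingers": 10}
    - {"linear": [0, 0, 0], "delta_rot": [0, 0, 0], "fingers": 10}
    - {"linear": [0, 0, 0], "delta_rot": [0, 0, 0], "fingers": 10}

```text
clock: 15.88
position: [0.536, 0.0509, 0.0762]
eef_rot: [-3.131, 0.436, -2.893]
force: [4.7, -14.8, -2.8]
width: 0.0175
grasp_force: 31.9
```

```bash
python3 - <<'E'
from h import *
st()
E
```

```text
panel [ 0.5141 -0.0841 -0.0274] rot err deg [0.68 0.03 0.15] F [ -0.36 -15.47  -2.92] j [ 0.044  0.098 -0.822  0.221  0.075 -0.186] t 15.88 w 0.017454177889751614 31.867756247520447
```

Request:
send_rows:
  plan:
    - {"linear": [0, -0.025, 0], "delta_rot": [0, 0, 0], "fingers": 10}
    - {"linear": [0, -0.025, 0], "delta_rot": [0, 0, 0], "fingers": 10}
    - {"linear": [0, -0.025, 0], "delta_rot": [0, 0, 0], "fingers": 10}
    - {"linear": [0, -0.025, 0], "delta_rot": [0, 0, 0], "fingers": 10}
    - {"linear": [0, 0, 0], "delta_rot": [0, 0, 0], "fingers": 10}

```text
clock: 16.5
position: [0.536, 0.0509, 0.0762]
eef_rot: [-3.141, 0.437, -2.891]
force: [2.9, -2.7, -2.6]
width: 0.0171
grasp_force: 32.0
```

```bash
python3 - <<'E'
from h import *
st()
E
```

```text
panel [ 0.5141 -0.0841 -0.0275] rot err deg [ 0.05 -0.01  0.04] F [ 0.86 -3.29 -3.26] j [ 0.034  0.099 -0.82   0.223  0.091 -0.197] t 16.5 w 0.017112028974046484 32.024946212768555
```

Preload is released and the grip hasn't moved. Next: open, lift and recheck the knob.

Request:
send_rows:
  plan:
    - {"linear": [0, 0, 0], "delta_rot": [0, 0, 0], "fingers": 22}
    - {"linear": [0, 0, 0], "delta_rot": [0, 0, 0], "fingers": 32}
    - {"linear": [0, 0, 0], "delta_rot": [0, 0, 0], "fingers": 40}
    - {"linear": [0, 0, -0.1], "delta_rot": [0, 0, 0], "fingers": 40}
    - {"linear": [0, 0, -0.2], "delta_rot": [0, 0, 0], "fingers": 40}

```text
clock: 17.12
position: [0.5292, 0.0497, 0.09]
eef_rot: [3.141, 0.436, -2.891]
force: [0.1, 0.3, -0.2]
width: 0.0402
grasp_force: 0.0
```

Request:
send_rows:
  plan:
    - {"linear": [0, 0, -0.4], "delta_rot": [0, 0, 0], "fingers": 40}
    - {"linear": [0, 0, -0.5], "delta_rot": [0, 0, 0], "fingers": 40}
    - {"linear": [0, 0, -0.4], "delta_rot": [0, 0, 0], "fingers": 40}
    - {"linear": [0, 0, 0], "delta_rot": [0, 0, 0], "fingers": 40}
    - {"linear": [0, 0, 0], "delta_rot": [0, 0, 0], "fingers": 40}

```text
clock: 17.75
position: [0.503, 0.0428, 0.1486]
eef_rot: [3.142, 0.437, -2.891]
force: [0.4, 0.6, -0.5]
width: 0.04
grasp_force: 0.0
```

```bash
python3 - <<'E'
from h import *
from plant import vision
st();d=vision.read_camera("wrist");np.savez("wrist3.npz",**d);cv2.imwrite("pics/w3.png",d["image"])
P=cloud(d)@B.T;h=P[...,2]-PN;z=d["range_z"]
for lo,hi in((.028,.036),(.0362,.046)):
    k=((h>lo)&(h<hi)&(z>0)&(P[...,0]>.44)&(P[...,0]<.54)&(P[...,1]>-.3)&(P[...,1]<-.02)).astype(np.uint8)
    N,L,s_,c=cv2.connectedComponentsWithStats(k)
    for i in range(1,N):
        if s_[i,4]>100:
            q=P[L==i];print(s_[i],np.median(q,0).round(4),cv2.minAreaRect((q[:,:2]*1000).astype(np.float32)))
E
```

```text
panel [ 0.5139 -0.0837  0.0526] rot err deg [ 0.01 -0.02  0.03] F [ 0.27  0.5  -0.66] j [ 0.014 -0.054 -0.746  0.452  0.1   -0.216] t 17.75 w 0.03998847373701037 0.0
[ 82 118  24  63 550] [ 0.4665 -0.2365 -0.0963] ((467.6935119628906, -237.5032196044922), (41.993247985839844, 7.561628341674805), 5.478977203369141)
[308 192  25  37 896] [ 0.5111 -0.084  -0.0957] ((511.9805908203125, -84.12520599365234), (27.01172637939453, 17.746110916137695), 0.5494080185890198)
[  62  119   36   63 1430] [ 0.4667 -0.2414 -0.089 ] ((468.0172424316406, -243.10452270507812), (41.16997528076172, 15.886237144470215), 0.2892273962497711)
```

View pics/w3.png

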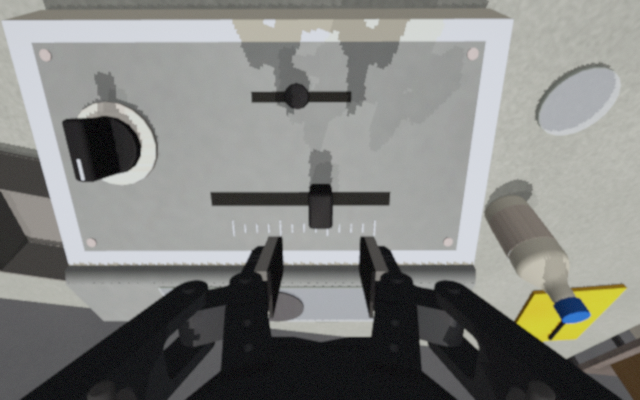

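The wrist view shows the grip home at (320,207), and depth puts it at y = -0.084, unchanged. The knob is at about (100,148) and the fine button is untouched at (297,97). Next move: over to the knob.

Request:
send_rows:
  plan:
    - {"linear": [0.175, -0.64, 0], "delta_rot": [0, 0, 0], "fingers": 40}
    - {"linear": [0.175, -0.64, 0], "delta_rot": [0, 0, 0], "fingers": 40}
    - {"linear": [0.175, -0.64, 0], "delta_rot": [0, 0, 0], "fingers": 40}
    - {"linear": [0.175, -0.64, 0], "delta_rot": [0, 0, 0], "fingers": 40}
    - {"linear": [0.175, -0.63, 0], "delta_rot": [0, 0, 0], "fingers": 40}

```text
clock: 18.42
position: [0.5038, -0.1224, 0.1289]
eef_rot: [3.14, 0.436, -2.891]
force: [1.3, 0.8, 0.6]
width: 0.0401
grasp_force: 0.0
```

Request:
send_rows:
  plan:
    - {"linear": [0, 0, 0.1], "delta_rot": [0, 0, 0], "fingers": 40}
    - {"linear": [0, 0, 0.2], "delta_rot": [0, 0, 0], "fingers": 40}
    - {"linear": [0, 0, 0.2], "delta_rot": [0, 0, 0], "fingers": 40}
    - {"linear": [0, 0, 0], "delta_rot": [0, 0, 0], "fingers": 40}
    - {"linear": [0, 0, 0], "delta_rot": [0, 0, 0], "fingers": 40}

```text
clock: 19.05
position: [0.5146, -0.1182, 0.1075]
eef_rot: [3.141, 0.437, -2.89]
force: [0.4, -0.1, -0.0]
width: 0.0398
grasp_force: 0.0
```

```bash
python3 - <<'E'
from h import *
st();plan(W(.470,-.243,-.021),RT,4)
E
```

```text
panel [ 0.4704 -0.2425  0.0275] rot err deg [-0.03 -0.01 -0.03] F [ 0.36 -0.16 -0.18] j [-0.403  0.081 -0.724  0.411  0.261 -0.608] t 19.05 w 0.03983498879423599 0.0
[0.002, -0.002, 0.243] [0.001, 0.0, 0.001]
[0.002, -0.002, 0.243] [0.001, 0.0, 0.001]
[0.002, -0.002, 0.243] [0.001, 0.0, 0.001]
[0.002, -0.002, 0.243] [0.001, 0.0, 0.001]
```

Request:
send_rows:
  plan:
    - {"linear": [0, 0, 0.25], "delta_rot": [0, 0, 0], "fingers": 40}
    - {"linear": [0, 0, 0.25], "delta_rot": [0, 0, 0], "fingers": 40}
    - {"linear": [0, 0, 0.25], "delta_rot": [0, 0, 0], "fingers": 40}
    - {"linear": [0, 0, 0.2], "delta_rot": [0, 0, 0], "fingers": 32}
    - {"linear": [0, 0, 0], "delta_rot": [0, 0, 0], "fingers": 24}

```text
clock: 19.68
position: [0.5335, -0.1135, 0.0633]
eef_rot: [3.14, 0.435, -2.891]
force: [0.6, 0.8, 0.2]
width: 0.0242
grasp_force: 0.0
```

Request:
send_rows:
  plan:
    - {"linear": [0, 0, 0], "delta_rot": [0, 0, 0], "fingers": 18}
    - {"linear": [0, 0, 0], "delta_rot": [0, 0, 0], "fingers": 14}
    - {"linear": [0, 0, 0], "delta_rot": [0, 0, 0], "fingers": 8}
    - {"linear": [0, 0, 0], "delta_rot": [0, 0, 0], "fingers": 8}
    - {"linear": [0, 0, 0], "delta_rot": [0, 0, 0], "fingers": 8}
  newtons: 35

```text
clock: 20.3
position: [0.5342, -0.1142, 0.065]
eef_rot: [-3.141, 0.438, -2.891]
force: [-2.5, -1.3, 3.3]
width: 0.013
grasp_force: 36.3
```

```bash
python3 - <<'E'
from h import *
from plant import read_state
st();print(B@read_state()["ft_torque"])
E
```

```text
panel [ 0.4706 -0.2435 -0.0195] rot err deg [ 0.05 -0.05  0.03] F [-1.08 -0.69  4.1 ] j [-0.375  0.165 -0.766  0.277  0.25  -0.579] t 20.3 w 0.012950375531314584 36.341636180877686
[-0.02749527  0.54975666  0.007093  ]
```

Request:
send_rows:
  plan:
    - {"linear": [0, 0, 0], "delta_rot": [0, 0, 0.9], "fingers": 8}
    - {"linear": [0, 0, 0], "delta_rot": [0, 0, 0.9], "fingers": 8}
    - {"linear": [0, 0, 0], "delta_rot": [0, 0, 0.9], "fingers": 8}
    - {"linear": [0, 0, 0], "delta_rot": [0, 0, 0.9], "fingers": 8}
    - {"linear": [0, 0, 0], "delta_rot": [0, 0, 0.9], "fingers": 8}

```text
clock: 20.92
position: [0.5343, -0.115, 0.065]
eef_rot: [2.966, 0.402, 2.961]
force: [-1.7, -3.4, 3.3]
width: 0.0135
grasp_force: 36.4
```

```bash
python3 - <<'E'
from h import *
from plant import read_state
st();print(B@read_state()["ft_torque"])
E
```

```text
panel [ 0.4705 -0.2444 -0.0195] rot err deg [ 0.14 -0.05 22.68] F [-0.87 -2.84  4.  ] j [-0.375  0.165 -0.766  0.276  0.249 -0.184] t 20.93 w 0.01353104569326891 36.40028715133667
[-0.45757423  0.72092693  0.11336327]
```

Request:
send_rows:
  plan:
    - {"linear": [0, 0, 0], "delta_rot": [0, 0, 0.9], "fingers": 8}
    - {"linear": [0, 0, 0], "delta_rot": [0, 0, 0.9], "fingers": 8}
    - {"linear": [0, 0, 0], "delta_rot": [0, 0, 0.9], "fingers": 8}
    - {"linear": [0, 0, 0], "delta_rot": [0, 0, 0.9], "fingers": 8}
    - {"linear": [0, 0, 0], "delta_rot": [0, 0, 0.9], "fingers": 8}

```text
clock: 21.55
position: [0.5341, -0.1158, 0.0648]
eef_rot: [2.825, 0.305, 2.554]
force: [-3.8, -4.7, 3.8]
width: 0.0132
grasp_force: 36.4
```

```bash
python3 - <<'E'
from h import *
from plant import read_state
st();print(B@read_state()["ft_torque"])
E
```

```text
panel [ 0.47   -0.2451 -0.0195] rot err deg [ 0.24 -0.06 45.19] F [-2.8  -3.55  5.51] j [-0.375  0.165 -0.766  0.276  0.247  0.208] t 21.55 w 0.013190781391223405 36.41603708267212
[-0.7757425   0.926505    0.15747834]
```

Request:
send_rows:
  plan:
    - {"linear": [0, 0, 0], "delta_rot": [0, 0, 0.4], "fingers": 8}
    - {"linear": [0, 0, 0], "delta_rot": [0, 0, 0.4], "fingers": 8}
    - {"linear": [0, 0, 0], "delta_rot": [0, 0, 0.4], "fingers": 8}
    - {"linear": [0, 0, 0], "delta_rot": [0, 0, 0.4], "fingers": 8}
    - {"linear": [0, 0, 0], "delta_rot": [0, 0, 0.4], "fingers": 8}

```text
clock: 22.18
position: [0.534, -0.116, 0.0647]
eef_rot: [2.78, 0.249, 2.388]
force: [-5.1, -5.8, 4.3]
width: 0.0132
grasp_force: 55.8
```

```bash
python3 - <<'E'
from h import *
from plant import read_state
st();print(B@read_state()["ft_torque"])
E
```

```text
panel [ 0.4698 -0.2452 -0.0194] rot err deg [ 0.28 -0.07 54.93] F [-3.94 -4.36  6.59] j [-0.375  0.165 -0.766  0.276  0.246  0.378] t 22.18 w 0.013170258769705708 55.79813541378826
[-0.88673273  1.15039154  1.47748904]
```

Torque jumped to 1.5 N m, so the knob is at its stop. Now relieve it, release, let it spring back and lift.

Request:
send_rows:
  plan:
    - {"linear": [0, 0, 0], "delta_rot": [0, 0, -0.5], "fingers": 8}
    - {"linear": [0, 0, 0], "delta_rot": [0, 0, 0], "fingers": 25}
    - {"linear": [0, 0, 0], "delta_rot": [0, 0, 0], "fingers": 50}
    - {"linear": [0, 0, 0], "delta_rot": [0, 0, 0], "fingers": 75}
    - {"linear": [0, 0, 0], "delta_rot": [0, 0, 0], "fingers": 75}

```text
clock: 22.8
position: [0.5337, -0.1134, 0.0643]
eef_rot: [2.786, 0.26, 2.43]
force: [0.5, 0.3, -0.7]
width: 0.0751
grasp_force: 0.0
```

Request:
send_rows:
  plan:
    - {"linear": [0, 0, 0], "delta_rot": [0, 0, 0], "fingers": 75}
    - {"linear": [0, 0, 0], "delta_rot": [0, 0, 0], "fingers": 75}
    - {"linear": [0, 0, -0.2], "delta_rot": [0, 0, 0], "fingers": 75}
    - {"linear": [0, 0, -0.4], "delta_rot": [0, 0, 0], "fingers": 75}
    - {"linear": [0, 0, -0.6], "delta_rot": [0, 0, 0], "fingers": 75}

```text
clock: 23.42
position: [0.5085, -0.12, 0.1193]
eef_rot: [2.787, 0.259, 2.43]
force: [0.4, 0.8, 0.4]
width: 0.0753
grasp_force: 0.0
```

Request:
send_rows:
  plan:
    - {"linear": [0, 0, -0.6], "delta_rot": [0, 0, -1], "fingers": 75}
    - {"linear": [0, 0, -0.6], "delta_rot": [0, 0, -1], "fingers": 75}
    - {"linear": [0, 0, -0.4], "delta_rot": [0, 0, -1], "fingers": 75}
    - {"linear": [0, 0, 0], "delta_rot": [0, 0, -1], "fingers": 75}
    - {"linear": [0, 0, 0], "delta_rot": [0, 0, -1], "fingers": 75}

```text
clock: 24.05
position: [0.4765, -0.1289, 0.1927]
eef_rot: [2.93, 0.387, 2.874]
force: [0.8, -0.0, 0.5]
width: 0.0752
grasp_force: 0.0
```

```bash
python3 - <<'E'
from h import *
from plant import vision
st();d=vision.read_camera("wrist");e=vision.read_camera("side");cv2.imwrite("pics/w4.png",np.hstack([d["image"],e["image"]])[:,:,:][::1] if 0 else cv2.resize(np.vstack([d["image"],e["image"]]),(480,600)))
P=cloud(d)@B.T;h=P[...,2]-PN;z=d["range_z"]
for lo,hi in((.028,.036),(.0362,.046)):
    k=((h>lo)&(h<hi)&(z>0)&(P[...,0]>.44)&(P[...,0]<.54)&(P[...,1]>-.3)&(P[...,1]<-.02)).astype(np.uint8)
    N,L,s_,c=cv2.connectedComponentsWithStats(k)
    for i in range(1,N):
        if s_[i,4]>100:
            q=P[L==i];print(s_[i],np.median(q,0).round(4),cv2.minAreaRect((q[:,:2]*1000).astype(np.float32)))
E
```

```text
panel [ 0.4706 -0.2434  0.1214] rot err deg [ 0.05 -0.11 27.36] F [ 0.91 -0.22  0.14] j [-0.469 -0.057 -0.611  0.677  0.283 -0.194] t 24.05 w 0.07523278612324452 0.0
[482 134  28  33 634] [ 0.5111 -0.0858 -0.0958] ((511.850830078125, -84.89830017089844), (27.74202537536621, 17.76728057861328), 0.6754509806632996)
[304 166  31  43 649] [ 0.4668 -0.2432 -0.0889] ((468.0003356933594, -243.68898010253906), (42.263389587402344, 14.147969245910645), 0.08506999909877777)
```

View pics/w4.png

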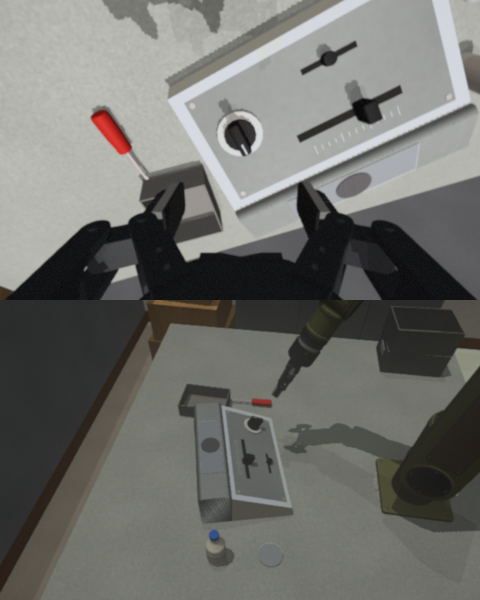

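The views show the knob bar back at rest (wrist view, about (240,135)). The grip is home at (367,110), the fine button and the surroundings are undisturbed, and the robot is clear.

```bash
python3 -c "
from plant import workorder
print(workorder.hand_in())"
```

```text
the job is handed in; nothing more can be done
None
```

The size grip is home against its end stop, pressed with at most about 15.5 N (the clamp gives at about 29 N). The start knob was then turned to its stop and sprang back to rest, nothing else was touched, and the job was handed in at about 24 s; no verdict came back.

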